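Dry layout for a nano aquarium

ROBOT

A 6-joint arm with a two-finger parallel gripper is mounted at the origin on the work surface. World frame = base frame: x ahead of the robot, y to its left, z up, the work surface at z = 0. Lengths are in m, angles in rad, forces in N, time in s.
With the tool pointing down it reaches from about 0.325 to 0.9 m from the base axis. Payload 3.5 kg.
Tool frame: the origin (TCP) lies between the finger pads; the fingertips stand 22 mm ahead of it and the grasp point (between the pads) lies 3 mm ahead of it (arm.tip_reach is the z of the fingertips in the tool frame, in m); z points along the fingers, y is the line along which they close (so a half turn about z gives the same grasp; the last joint's range is limited). The gripper opens to 85 mm and grips with 20 to 120 N. Pads are 22 mm wide; open, the fingers measure 114 mm over their backs; the gripper's body (76 mm by 85 mm) begins 54 mm behind the grasp point. The pads swing forward as they close: fully open they stand 13 mm farther back than shut.
Start: joints at [1.079, 0.276, -0.026, 1.268, 0, 1.467], TCP at [0.237, 0.578, 0.253] pointing down, gripper open.
Joint ranges: [-3.12, 3.12], [-0.85, 1.88], [-1.08, 1.24], [-1.95, 2.15], [-1.57, 1.53], [-3.14, 3.14]. Speed limits (rad/s): [2.57, 2.57, 3.14, 3.14, 3.14, 3.14].

INTERFACE

Orientations are given as a unit quaternion [w, x, y, z].
In Python, from bench import arm, optics, finder gives the robot as it stands. The module is installed in compiled form; this text tells all that it offers.
- The arm moves only by the tool send_rows, never from a script. Its argument "plan" is one flat list of numbers, 6 for each row, row after row: the shift along the world's x, y, z scaled (see below), then the turn, a rotation vector about the world's x, y, z scaled (see below). A call has 1 to 10 rows; each row shifts and turns the commanded pose from where the row before left it; what a row does not reach is not made up. The controller multiplies each number of a shift by 0.5 m and each number of a turn by 45 degrees. A row lasts 1/10 s, in which the tool goes at most 50 mm and 8.59 degrees, less where a joint would pass 70% of its speed; a pose out of reach is approached as far as the arm can. A call with a number of a shift or a turn outside -1 to 1 is refused whole. A call with a gripper value outside its range is refused whole. "hand" is the finger opening in mm, from 0 to 85.4, set as the call begins (left out, the last holds). The fingers move at their own pace and stop on an object; "grip_force" is the grip in N (left out, the last holds). Time passes only in rows, so rows that do not move let the fingers close. It gives the time, the measured TCP pose, the force and the opening at its end, in the units of the state.
- arm.state(): the state, without advancing time (a new reading comes with each control period).
- optics.camera(name): name is "side" or "top"; returns a dict with "color" (400x640x3 uint8, blue, green, red), "range_z" (400x640 float32, m along the optical axis (not along the pixel's ray), 0 where there is no reading), "fov_y" (degrees; the focal length in pixels is half the picture's height over the tangent of half this angle, whatever the lens; pixels are square), "cx", "cy" (the principal point, pixels), "D" ([k1, k2, p1, p2, k3] as OpenCV has them; the pictures are not rectified), "eye" and "orientation" of the camera in the world. Camera axes: x right, y down, z forward; pixel columns grow to the right and rows downward; lengths in m; the calibration is good to about 2 mm. A picture is of the moment at which its call begins.
- arm.sign_off(): hands the job in, once; it reports no verdict.
Trained networks look in the newest picture that a camera, given by its name, has taken for a name from the list of things; names that differ only in an ending like _2 or _b are one class to them, and where a whole thing is asked for, a point or a joint stands for the part that bears it (a point fixed in the world has none). Each returns a list of dicts, best first, with "score" (0 to 1); they miss things now and then, are a little off and sometimes report something else, mostly with a low value. They report only what shows in the picture. A call takes as long as a camera call. They do not tell look-alikes from the thing itself.
- finder.spot_in(target, camera): "centre" ([x, y, z] in m, in the coordinates of the camera as it stood for that picture, good to about 4 mm: the middle of the surface that is visible of it).
The state is a dict: "time_s": time; "joints": joint angles; "joint_vel": joint speeds; "effort": joint torques, N m; "tcp_pos": TCP position; "tool_rot": TCP orientation; "force": force on the tool from outside, world axes, zero at the start; "ft_torque": the same for the moment, N m; "finger_gap": opening from 0.0 (shut) to 1.0 (fully open).
Only numpy, scipy, OpenCV 4.12 (cv2) and the standard library are available. Lean on these libraries where they do the work, as an engineer would, in place of code of your own. Each camera call takes 0.05 s, during which the arm holds its last target. There are 200 camera calls.

TASK

Try out the nano tank's layout on the white tray (its front is the long side towards the robot): lay the slate flat midway between the standing stone and the driftwood, long edges parallel to the tray's front, and stand the white moss-ball holder on the middle of the slate. Stand the terracotta tunnel squarely in front of the stone with an open end facing the tray's front, and the blue dish squarely behind the driftwood, each about a finger's width (2 cm) clear. Do not tip the tunnel or the ceramics over, and leave the stone, the driftwood, the blue tub, the amber bottle and the food jar where they stand.

Things in the scene. Friction and masses are not known exactly. Their poses are not given: they have to be found in the camera images.
- tray: White shallow rectangular plastic tray with the footprint of a nano aquarium, fixed to the shelf: 220 mm deep (its x) by 360 mm wide (its y), floor 4 mm thick, rim 12 mm high and 4 mm thick. Origin at the centre of its underside, on the shelf (world z = 0). Its x axis points from its front long side (the one nearer the robot) to its back long side, its y axis along its length to the left as the robot sees it, z up. It is turned up to 0.2 rad either way.
- stone: Standing grey stone on the tray, loose, about 0.3 kg: base 44 mm deep (tray x) by 60 mm wide (tray y), tapering to a blunt tip 78 mm above its base. Origin at the centre of its base, on the tray floor; axes parallel to the tray's. It and the driftwood stand on the tray's long centre line, each 105 mm from the tray's centre, one left and one right; which is which changes. It must not be moved.
- driftwood: Dark brown driftwood stump with two upright branches, on the tray, loose, light (about 0.16 kg): base 44 mm deep (tray x) by 60 mm wide (tray y), 78 mm high. Origin at the centre of its base, on the tray floor; axes parallel to the tray's. It must not be moved.
- slate: Flat dark grey slate slab, loose, 0.14 to 0.24 kg: 50 mm wide (its x; these two long sides are parallel and good to grip), 90 mm long (its y), 16 mm thick, corners broken off. Origin at the centre of its underside; lies flat with z up, starts on the shelf at any yaw.
- moss_holder: White ceramic moss-ball holder, an empty round cup with a row of small dark holes, loose, 0.05 to 0.09 kg: outer diameter 52 mm from 9 mm up, foot 40 mm, height 42 mm, wall 4 mm, open at the top. Origin at the centre of its underside; starts upright on the shelf.
- tunnel: Terracotta shrimp tunnel, an upturned U open at both ends, loose, 0.06 to 0.11 kg: 52 mm long (its x, the way one looks through it), 58 mm wide over its legs (its y), 44 mm high; the outer sides are upright for the lowest 22 mm, then it is arched; walls 6 mm. Origin at the centre of its underside; starts standing on its legs on the shelf at any yaw.
- dish: Round blue ceramic feeding dish, loose, 0.04 to 0.07 kg: outer diameter 52 mm, straight sides, 18 mm high, wall 4 mm, open at the top. Origin at the centre of its underside; starts upright on the shelf.
- blue_tub: Closed blue plastic tub with lid, about 158 x 118 mm and 86 mm high, standing on the shelf at the right. Origin at the centre of its underside. A bystander, to be left alone.
- plant_feed: Amber bottle with black cap, 56 mm in diameter, 145 mm high, standing on the shelf at the left. Origin at the centre of its underside. A bystander, to be left alone.
- food_jar: Orange food jar with white cap, 58 mm in diameter, 70 mm high, standing between the robot and the tray. Origin at the centre of its underside. A bystander, to be left alone.
Things that resemble listed ones, but are neither listed nor needed, are in the scene too. What is meant by the tunnel is not purple, and is the smaller of those in its own colour.

How it is judged:
By the outcome, as a careful person would: the job done as asked, in the order asked, and still so for the second after the job is handed in, with the robot touching nothing.
It also fails if it takes over 120 s, if anything falls off the work surface, if the arm or the gripper's body presses on something with over 40 N, if the wrist force passes 120 N, or if a joint passes its speed limit or range.

## Working session

There is one attempt and no reset: what is moved stays moved. The work goes in short steps, Python scripts to look and compute and a tool call to move; the robot and the scene stay as the last step left them, time stands still between calls to the robot, and variables do not carry over. Pictures are saved under pics/ and viewed, on a budget of 14 in all, crops included, one or two more only if the job needs it, and the job is handed in when it is done.

Besides the shell and the picture viewer there is one more tool, called after "Emit:" by a JSON object that holds its "name" and its "arguments", one argument or row to a line. send_rows: Moves the arm, as the interface text tells. Shifts and turns lie within -1 to 1; 1 stands for 0.5 m of shift or 45 degrees of turn. Its arguments: {"type":"object","properties":{"plan":{"type":"array","items":{"type":"number","minimum":-1,"maximum":1}},"hand":{"type":"number"},"grip_force":{"type":"number"}},"required":["plan"]}

```bash
mkdir -p pics
cat > h.py <<'E'
import numpy as np, cv2
from scipy.spatial.transform import Rotation as R
from bench import arm, optics, finder
def cam(n):
    c=optics.camera(n); h,w=c["color"].shape[:2]
    f=h/2/np.tan(np.radians(c["fov_y"])/2)
    c["K"]=np.array([[f,0,c["cx"]],[0,f,c["cy"]],[0,0,1]]); c["Rm"]=R.from_quat(np.roll(c["orientation"],-1)).as_matrix()
    return c
def cloud(c):
    h,w=c["range_z"].shape; u,v=np.meshgrid(np.arange(w,dtype=float),np.arange(h,dtype=float))
    n=cv2.undistortPoints(np.stack([u.ravel(),v.ravel()],1)[:,None],c["K"],np.array(c["D"],float))[:,0]
    z=c["range_z"].ravel()[:,None]; P=np.hstack([n*z,z])@c["Rm"].T+np.array(c["eye"])
    P[z[:,0]==0]=np.nan
    return P.reshape(h,w,3)
def toworld(c,p): return c["Rm"]@np.array(p)+np.array(c["eye"])
E
python3 - <<'E'
from h import *
print(arm.state())
for n in("top","side"):
    c=cam(n); cv2.imwrite(f"pics/{n}0.png",c["color"]); print(n,c["eye"],c["K"][0,0],c["D"])
    np.savez(f"{n}0.npz",P=cloud(c),col=c["color"])
    for t in "tray stone driftwood slate moss_holder tunnel dish blue_tub plant_feed food_jar".split():
        for d in finder.spot_in(t,n): print(n,t,round(d["score"],2),np.round(toworld(c,d["centre"]),3))
E
```

```text
{'time_s': 0.0, 'joints': array([ 1.07861331e+00,  2.77157345e-01, -2.78792455e-02,  1.26801408e+00,
        6.45561486e-06,  1.46740740e+00]), 'joint_vel': array([-0.00170064, -0.0008783 , -0.00015297,  0.00090725, -0.00117984,
       -0.0016254 ]), 'effort': array([ 6.30784434e-04, -4.45508909e+01,  2.95202565e+01,  1.63004390e-02,
       -5.36870175e-05,  3.52464777e-07]), 'tcp_pos': array([0.23657405, 0.57770546, 0.25214531]), 'tool_rot': array([-3.33803026e-04,  1.93174855e-01,  9.81163699e-01, -1.07661675e-03]), 'force': array([0.56205812, 0.62310114, 0.98925511]), 'ft_torque': array([-0.00290981, -0.032748  ,  0.03435005]), 'finger_gap': 0.9968223657407957}
top [ 2.68549424e-01 -2.79926245e-04  1.11611462e+00] 420.44729644008476 [-0.00374586  0.          0.          0.          0.        ]
top tray 0.69 [ 0.592 -0.028 -0.001]
top stone 0.67 [0.602 0.078 0.041]
top driftwood 0.67 [ 0.585 -0.131  0.021]
top slate 0.65 [ 0.393 -0.31   0.016]
top slate 0.17 [0.368 0.001 0.071]
top moss_holder 0.74 [0.575 0.312 0.021]
top tunnel 0.95 [0.319 0.451 0.056]
top tunnel 0.87 [0.404 0.242 0.037]
top tunnel 0.83 [0.356 0.347 0.04 ]
top dish 0.58 [ 0.565 -0.34   0.003]
top blue_tub 0.63 [ 0.485 -0.48   0.083]
top plant_feed 0.54 [0.576 0.315 0.02 ]
top food_jar 0.84 [0.368 0.    0.07 ]
side [ 0.09807817 -0.5169023   0.73699236] 361.869256511672 [-0.05693073  0.          0.          0.          0.        ]
side stone 0.65 [0.596 0.062 0.036]
side driftwood 0.7 [ 0.58  -0.144  0.029]
side driftwood 0.32 [0.596 0.062 0.034]
side driftwood 0.32 [ 0.362 -0.018  0.054]
side slate 0.73 [ 0.395 -0.317  0.014]
side moss_holder 0.67 [0.562 0.3   0.028]
side tunnel 0.98 [0.308 0.45  0.05 ]
side tunnel 0.89 [0.405 0.235 0.037]
side tunnel 0.84 [0.347 0.342 0.036]
side dish 0.86 [ 0.566 -0.336  0.007]
side blue_tub 0.79 [ 0.477 -0.498  0.083]
side plant_feed 0.84 [0.465 0.45  0.072]
side food_jar 0.66 [ 0.361 -0.019  0.057]
```

View pics/top0.png

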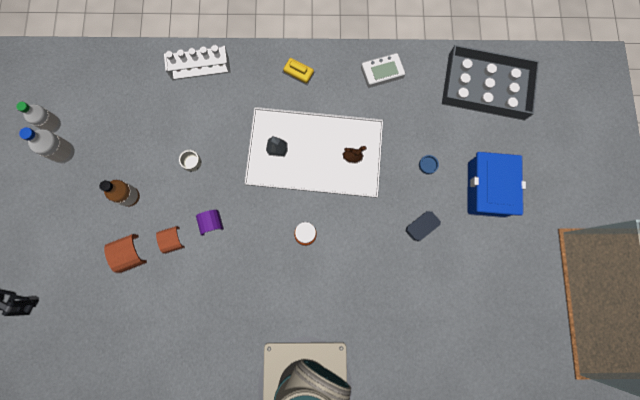

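View pics/side0.png

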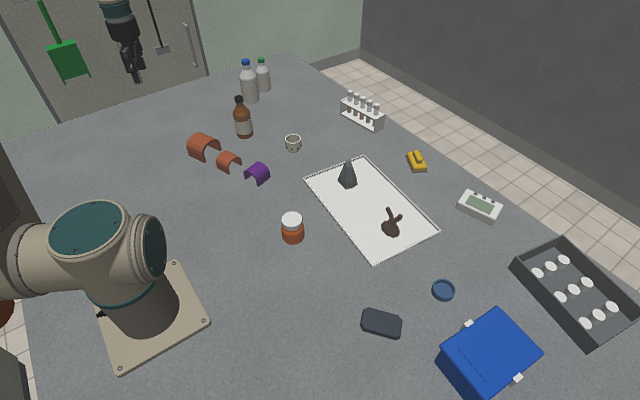

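The top view (right = −y, up = +x) shows the tray at about (315,152), with the stone at (277,147) and the driftwood at (354,154). The slate is at (423,226), the dish at (429,164) and the moss holder at (189,160). The small terracotta tunnel is at (170,239); the larger one at (125,253) and the purple one are decoys. The side view agrees. Next I measure each thing.

```bash
cat > m.py <<'E'
from h import *
def meas(P,xy,r,zlo,zhi,colmask=None):
    m=(np.hypot(P[...,0]-xy[0],P[...,1]-xy[1])<r)&(P[...,2]>zlo)&(P[...,2]<zhi)
    if colmask is not None: m&=colmask
    q=P[m]; (cx,cy),(w,h),a=cv2.minAreaRect((q[:,:2]*1000).astype(np.float32))
    return np.round([cx,cy,w,h,a],1),len(q),np.round(np.percentile(q[:,2],[5,50,95]),4),np.round(cv2.minEnclosingCircle((q[:,:2]*1000).astype(np.float32))[0],1)
E
python3 - <<'E'
from m import *
print("tip",arm.tip_reach, R.from_quat(np.roll(arm.state()["tool_rot"],-1)).as_matrix().round(3).tolist())
for n in("top","side"):
    d=np.load(n+"0.npz");P=d["P"];c=d["col"].astype(int)
    white=(c.min(2)>150)
    print(n,"tray",meas(P,(.59,-.028),.23,-.01,.03,white))
    print(" floor z near",np.nanmedian(P[(np.hypot(P[...,0]-.59,P[...,1]+.028)<.04)][:,2]), "shelf",np.nanmedian(P[(np.hypot(P[...,0]-.45,P[...,1]+.15)<.03)][:,2]))
    for t,xy,r,lo,hi in [("slate",(.393,-.31),.07,.008,.03),("moss",(.575,.31),.05,.01,.06),("mosstop",(.575,.31),.05,.034,.06),("tunnel",(.352,.345),.047,.01,.06),("dish",(.566,-.338),.05,.008,.03),("stone",(.6,.075),.05,.012,.09),("wood",(.585,-.133),.05,.012,.09)]:
        print(n,t,meas(P,xy,r,lo,hi))
E
```

```text
tip 0.022 [[-0.925, 0.379, 0.0], [0.379, 0.925, 0.0], [-0.0, 0.0, -1.0]]
top tray (array([554.8, -20. , 365.9, 329.2,  84.9]), 9666, array([-0.0001,  0.0037,  0.0099]), array([601.8, -25. ]))
 floor z near 0.0038107508739757545 shelf -3.891158250612925e-05
top slate (array([ 395. , -312.3,   50.2,   87.1,   37.5]), 598, array([0.0119, 0.016 , 0.0194]), array([ 394.7, -312.5]))
top moss (array([567.6, 306.3,  50.7,  51.1,  24. ]), 239, array([0.0127, 0.0325, 0.0429]), array([567.7, 307.2]))
top mosstop (array([567.8, 306.5,  50. ,  50.4,  24.7]), 115, array([0.0349, 0.0403, 0.0438]), array([567.9, 307.3]))
top tunnel (array([359. , 349.1,  57.7,  53.9,  17.3]), 501, array([0.0229, 0.0395, 0.0453]), array([359.5, 348.9]))
top dish (array([ 563. , -336.6,   49.7,   50. ,   24.1]), 150, array([0.0082, 0.0147, 0.0205]), array([ 563.2, -337.6]))
top stone (array([607.3,  78.9,  41.2,  54.8,   1.5]), 319, array([0.0147, 0.0448, 0.076 ]), array([608.9,  77.1]))
top wood (array([ 588.9, -131.7,   51.8,   34.2,   89.3]), 241, array([0.0133, 0.0278, 0.0784]), array([ 594.8, -131.1]))
side tray 
[... 308 characters left out ...]
ay([565.3, 305.1,  52. ,  52. ,   7.7]), 244, array([0.0119, 0.0292, 0.042 ]), array([566. , 306.2]))
side mosstop (array([566.4, 305.6,  51.3,  48.1,  57.6]), 86, array([0.0346, 0.0393, 0.0432]), array([567. , 305.6]))
side tunnel (array([358.3, 348. ,  59.8,  54.5,  13.2]), 290, array([0.0129, 0.0373, 0.0445]), array([358.3, 347.5]))
side dish (array([ 562.6, -337.9,   51.4,   51.8,   10.1]), 208, array([0.0088, 0.0155, 0.0186]), array([ 562.7, -337.6]))
side stone (array([608.1,  71. ,  45.1,  44.1,  76.9]), 321, array([0.0154, 0.0408, 0.0742]), array([604.6,  73.1]))
side wood (array([ 587.2, -133.3,   35.7,   50.7,    0. ]), 290, array([0.0138, 0.0305, 0.0762]), array([ 591.7, -131.8]))
```

```bash
cat >> m.py <<'E'
def tray(P,c):
    w=((c.min(2)>140)&(np.hypot(P[...,0]-.6,P[...,1]+.028)<.24)).astype(np.uint8)
    n,l,s,_=cv2.connectedComponentsWithStats(w); k=1+np.argmax(s[1:,4])
    q=P[(l==k)]; q=q[np.isfinite(q[:,0])]
    return cv2.minAreaRect((q[:,:2]*1000).astype(np.float32)),q
E
python3 - <<'E'
from m import *
for n in("top","side"):
    d=np.load(n+"0.npz");P=d["P"];c=d["col"].astype(int)
    (ce,sz,a),q=tray(P,c); print(n,np.round(ce,1),np.round(sz,1),round(a,2))
    t=np.radians(a if sz[1]>sz[0] else a-90)
    # robust: percentiles along axes
    ux=np.array([np.cos(t),np.sin(t)]);uy=np.array([-ux[1],ux[0]])
    X=(q[:,:2]*1000)@ux;Y=(q[:,:2]*1000)@uy
    ex=np.percentile(X,[.3,99.7]);ey=np.percentile(Y,[.3,99.7]);print(" t",t,ex.ptp() if hasattr(ex,'ptp') else np.ptp(ex),np.ptp(ey),ux*ex.mean()+uy*ey.mean())
    # straight-line fits of front and back edges
    for s in(1,-1):
        pts=[]
        for b in np.arange(ey[0]+15,ey[1]-15,4):
            k=abs(Y-b)<2
            if k.any(): pts.append((b,s*np.max(s*X[k])))
        pts=np.array(pts);p=np.polyfit(pts[:,0],pts[:,1],1);print("  edge slope->yaw",t-np.arctan(p[0]),np.std(pts[:,1]-np.polyval(p,pts[:,0])))
    for nm,xy in(("stone",(.605,.077)),("wood",(.588,-.132))):
        k=(np.hypot(P[...,0]-xy[0],P[...,1]-xy[1])<.055)&(c.max(2)<110)
        g=P[k][:,:2]*1000; g=g[np.isfinite(g[:,0])]
        A=g@ux;B=g@uy;print("  ",nm,"x-range",np.round([A.min(),A.max()],1),"y-range",np.round([B.min(),B.max()],1),"centre",np.round(ux*(A.min()+A.max())/2+uy*(B.min()+B.max())/2,1))
E
```

```text
top [604.7 -25.4] [367.3 229.1] 84.42
 t -0.09735970997306229 226.41865213278084 362.38383999226926 [604.35628209 -24.19704136]
  edge slope->yaw -0.0986761468593585 1.1571803054228178
  edge slope->yaw -0.09837556523700842 0.7845884145345642
   stone x-range [578.2 617.3] y-range [110.2 164.6] centre [608.3  78.6]
   wood x-range [580.2 617.9] y-range [-98.  -45.5] centre [ 589.3 -129.6]
side [605.6 -17.8] [378.8 233.9] 84.62
 t -0.09388708106965346 230.44286165349496 373.89171198028555 [605.31493484 -19.23261508]
  edge slope->yaw -0.09739174153227599 5.588979861026865
  edge slope->yaw -0.10497628557825692 2.422336636176572
   stone x-range [576.1 618.4] y-range [105.2 153.2] centre [606.7  72.6]
   wood x-range [577.4 612.7] y-range [-102.8  -44.4] centre [ 585.5 -129.1]
```

```bash
cat > tr.py <<'E'
from m import *
def ray(c,uv,z):
    n=cv2.undistortPoints(np.array(uv,float)[:,None],c["K"],np.array(c["D"],float))[:,0]
    d=np.hstack([n,np.ones((len(n),1))])@c["Rm"].T; e=np.array(c["eye"])
    return (e+d*((z-e[2])/d[:,2])[:,None])[:,:2]*1000
def quad(c,P):
    g=c["color"].astype(int)
    w=((g.min(2)>140)&(np.hypot(P[...,0]-.6,P[...,1]+.028)<.24)).astype(np.uint8)
    n,l,s,_=cv2.connectedComponentsWithStats(w);k=1+np.argmax(s[1:,4])
    cn=cv2.findContours((l==k).astype(np.uint8),0,cv2.CHAIN_APPROX_NONE)[0]
    return max(cn,key=len)[:,0].astype(float)
E
python3 - <<'E'
from tr import *
c=cam("top");P=cloud(c);q=quad(c,P)
t=-.098;ux=np.array([np.cos(t),np.sin(t)]);uy=np.array([-ux[1],ux[0]])
e=[]
for z,ax,s in((0,ux,-1),(.012,ux,1),(.012,uy,1),(.012,uy,-1)):
    w=ray(c,q,z); A=w@ax*s; o=w@(uy if ax is ux else ux)
    lo,hi=o.min()+20,o.max()-20; k=(A>A.max()-9)&(o>lo)&(o<hi)
    p=np.polyfit(o[k],A[k],1); e.append(s*(np.median(A[k])+1.3)); print(s,k.sum(),"slope yaw",t-s*np.arctan(p[0]) if ax is ux else t+s*np.arctan(p[0]),"edge",e[-1])
print("depth",e[1]-e[0],"width",e[2]-e[3]); C=ux*(e[0]+e[1])/2+uy*(e[2]+e[3])/2
print("centre",C,"in tray axes",(e[0]+e[1])/2,(e[2]+e[3])/2)
for nm,x,y in(("slate",0,0),("tunnel",-68,105),("dish",68,-105),("stone",0,105),("wood",0,-105)): print(nm,np.round(C+ux*x+uy*y,1))
E
```

```text
-1 121 slope yaw -0.09798915135025561 edge 492.42028633745343
1 115 slope yaw -0.0982949174953823 edge 712.5942515873071
1 65 slope yaw -0.09741270956061994 edge 214.96032924900229
-1 65 slope yaw -0.096595103138595 edge -147.2462088712545
depth 220.17396524985367 width 362.2065381202568
centre [602.92902732 -25.25663657] in tray axes 602.5072689623803 33.85706018887389
slate [602.9 -25.3]
tunnel [545.5  85.9]
dish [ 660.3 -136.4]
stone [613.2  79.2]
wood [ 592.7 -129.8]
```

Emit:
{"name": "send_rows", "arguments": {
  "plan": [0.04,-0.08,0,0,0,-0.068,0.04,-0.08,0,0,0,-0.068,0.04,-0.08,0,0,0,-0.068,0.04,-0.08,0,0,0,-0.068,0.04,-0.08,0,0,0,-0.068,0.04,-0.08,0,0,0,-0.068,0.04,-0.08,0,0,0,-0.068,0.04,-0.08,0,0,0,-0.068,0.04,-0.08,0,0,0,-0.068,0.04,-0.08,0,0,0,-0.066],
  "hand": 85,
  "grip_force": 40
}}

```text
time_s: 2.15
tcp_pos: [0.4375, 0.1767, 0.2537]
tool_rot: [0.0, 0.445, 0.895, 0.0]
force: [1.4, -0.3, -0.1]
finger_gap: 0.994
```

Emit:
{"name": "send_rows", "arguments": {
  "plan": [-0.008,-0.098,0,0,0,0,-0.008,-0.098,0,0,0,0,-0.008,-0.098,0,0,0,0,-0.008,-0.098,0,0,0,0,-0.008,-0.098,0,0,0,0,-0.008,-0.098,0,0,0,0,-0.008,-0.098,0,0,0,0,-0.008,-0.098,0,0,0,0,-0.008,-0.098,0,0,0,0,-0.008,-0.098,0,0,0,0]
}}

```text
time_s: 3.15
tcp_pos: [0.3963, -0.3138, 0.2536]
tool_rot: [0.0, 0.445, 0.896, -0.0]
force: [2.2, -0.2, 0.7]
finger_gap: 0.994
```

```bash
cat > st.py <<'E'
from h import *
import sys
s=arm.state(); M=R.from_quat(np.roll(s["tool_rot"],-1)).as_matrix()
yaw=np.degrees(np.arctan2(M[1,1],M[0,1])); p=s["tcp_pos"]*1000
print("t",round(s["time_s"],2),"tcp",p.round(1),"yaw_y",round(yaw,2),"tilt",M[:,2].round(4),"gap",round(s["finger_gap"]*85.4,1),"F",np.round(s["force"],1),"j",s["joints"].round(2))
if len(sys.argv)>3:
    g=np.array([float(a) for a in sys.argv[1:4]]); print("shift to go (scaled)",((g-p)/500).round(4), "turn", [round(((float(a)-yaw+90)%180-90)/45,3) for a in sys.argv[4:]])
E
python3 st.py 395 -313 40 37.2
```

```text
t 3.15 tcp [ 396.3 -313.8  253.6] yaw_y 37.18 tilt [ 8.e-04 -4.e-04 -1.e+00] gap 84.9 F [ 2.2 -0.2  0.7] j [-0.8   0.06 -0.28  1.23  0.    0.12]
shift to go (scaled) [-0.0027  0.0016 -0.4272] turn [np.float64(0.0)]
```

Emit:
{"name": "send_rows", "arguments": {
  "plan": [-0.003,0.0016,-0.0922,0,0,0,0,0,-0.0922,0,0,0,0,0,-0.0922,0,0,0,0,0,-0.0922,0,0,0,0,0,-0.0922,0,0,0,0,0,0,0,0,0]
}}

```text
time_s: 3.75
tcp_pos: [0.3909, -0.3064, 0.0173]
tool_rot: [-0.006, 0.445, 0.896, 0.002]
force: [-0.9, 0.6, 0.0]
finger_gap: 0.993
```

Emit:
{"name": "send_rows", "arguments": {
  "plan": [0,0,0,0,0,0,0,0,0,0,0,0,0,0,0,0,0,0,0,0,0,0,0,0,0,0,0,0,0,0,0,0,0,0,0,0,0,0,0,0,0,0],
  "hand": 40,
  "grip_force": 45
}}

```text
time_s: 4.45
tcp_pos: [0.3977, -0.3132, 0.0261]
tool_rot: [0.003, 0.444, 0.896, -0.001]
force: [-1.1, -0.8, 7.9]
finger_gap: 0.566
```

```bash
python3 st.py 602 -25.2 200 -5.6
```

```text
t 4.45 tcp [ 397.7 -313.2   26.1] yaw_y 37.22 tilt [ 0.0046 -0.005  -1.    ] gap 48.3 F [-1.1 -0.8  7.9] j [-0.79  0.3  -0.54  0.72 -0.    0.13]
shift to go (scaled) [0.4087 0.5759 0.3478] turn [np.float64(-0.951)]
```

Emit:
{"name": "send_rows", "arguments": {
  "plan": [0,0,0.03,0,0,0,0,0,0.08,0,0,0,0,0,0.08,0,0,0,0,0,0.08,0,0,0,0,0,0.06,0,0,0,0,0,0,0,0,0,0,0,0,0,0,0]
}}

```text
time_s: 5.15
tcp_pos: [0.3959, -0.3113, 0.1893]
tool_rot: [0.002, 0.445, 0.896, -0.001]
force: [0.5, 0.5, -3.1]
finger_gap: 0.57
```

```bash
python3 st.py 602 -25.2 180 -5.6
python3 - <<'E'
from tr import *
for n in("top","side"):
    c=cam(n);P=cloud(c);np.savez(n+"1.npz",P=P,col=c["color"])
    g=c["color"]; cv2.imwrite(f"pics/{n}1.png",np.vstack([cv2.resize(g[180:280,350:500],None,fx=4,fy=4)]) if n=="top" else cv2.resize(g[200:350,300:500],None,fx=4,fy=4))
E
```

```text
t 5.15 tcp [ 395.9 -311.3  189.3] yaw_y 37.22 tilt [ 0.0024 -0.0024 -1.    ] gap 48.7 F [ 0.5  0.5 -3.1] j [-0.79  0.1  -0.38  1.09  0.    0.13]
shift to go (scaled) [ 0.4122  0.5721 -0.0186] turn [np.float64(-0.951)]
```

View pics/side1.png

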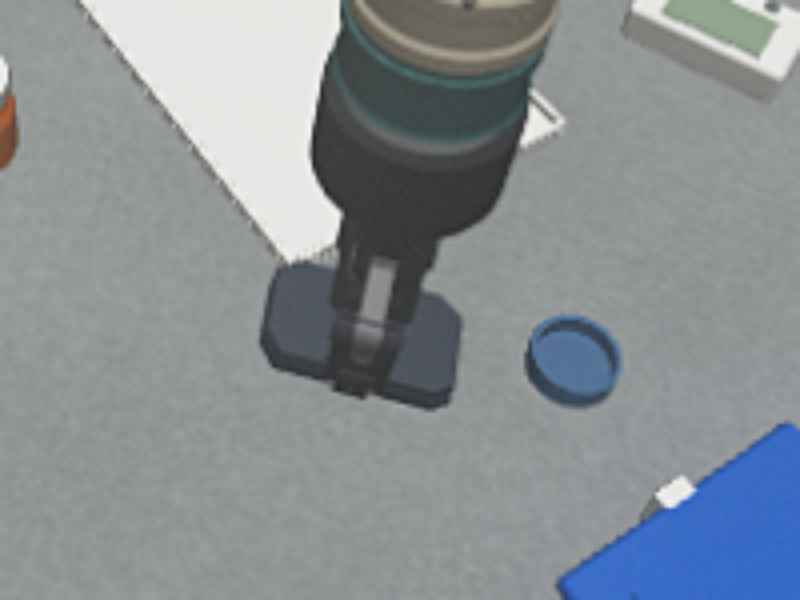

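The side crop shows the slate gripped across its long sides at about (365,335), level and nearly centred. Carrying it to the tray.

Emit:
{"name": "send_rows", "arguments": {
  "plan": [0.0515,0.0715,0,0,0,-0.119,0.0515,0.0715,0,0,0,-0.119,0.0515,0.0715,0,0,0,-0.119,0.0515,0.0715,0,0,0,-0.119,0.0515,0.0715,0,0,0,-0.119,0.0515,0.0715,0,0,0,-0.119,0.0515,0.0715,0,0,0,-0.119,0.0515,0.0715,0,0,0,-0.119,0,0,0,0,0,0,0,0,0,0,0,0]
}}

```text
time_s: 6.25
tcp_pos: [0.6003, -0.0237, 0.1854]
tool_rot: [-0.002, 0.74, 0.673, -0.002]
force: [-1.3, -0.4, -1.3]
finger_gap: 0.568
```

```bash
python3 st.py 602 -25.2 50 -5.6
```

```text
t 6.25 tcp [600.3 -23.7 185.4] yaw_y -5.47 tilt [-4.6e-03  2.0e-04 -1.0e+00] gap 48.5 F [-1.3 -0.4 -1.3] j [-0.15  0.28 -0.17  1.13 -0.    1.52]
shift to go (scaled) [ 0.0034 -0.0029 -0.2708] turn [np.float64(-0.003)]
```

Emit:
{"name": "send_rows", "arguments": {
  "plan": [0,0,-0.05,0,0,0,0,0,-0.07,0,0,0,0,0,-0.07,0,0,0,0,0,-0.05,0,0,0,0,0,-0.03,0,0,0,0,0,0,0,0,0,0,0,0,0,0,0,0,0,0,0,0,0]
}}

```text
time_s: 7.05
tcp_pos: [0.6029, -0.0254, 0.0546]
tool_rot: [0.001, 0.741, 0.671, 0.001]
force: [0.4, -0.3, -1.7]
finger_gap: 0.566
```

```bash
python3 st.py 602 -25.2 30 -5.6
```

```text
t 7.05 tcp [602.9 -25.4  54.6] yaw_y -5.64 tilt [ 3.2e-03 -5.0e-04 -1.0e+00] gap 48.4 F [ 0.4 -0.3 -1.7] j [-0.15  0.41 -0.3   0.86 -0.    1.52]
shift to go (scaled) [-0.0018  0.0003 -0.0491] turn [np.float64(0.001)]
```

Emit:
{"name": "send_rows", "arguments": {
  "plan": [-0.001,0,-0.02,0,0,0,0,0,-0.015,0,0,0,0,0,-0.01,0,0,0,0,0,-0.003,0,0,0,0,0,0,0,0,0,0,0,0,0,0,0,0,0,0,0,0,0]
}}

```text
time_s: 7.75
tcp_pos: [0.6006, -0.0247, 0.0301]
tool_rot: [-0.0, 0.741, 0.672, -0.0]
force: [-3.9, -0.2, 9.2]
finger_gap: 0.572
```

```bash
python3 st.py 602 -25.2 30 -5.6
```

```text
t 7.75 tcp [600.6 -24.7  30.1] yaw_y -5.61 tilt [-7.e-04 -1.e-04 -1.e+00] gap 48.9 F [-3.9 -0.2  9.2] j [-0.15  0.43 -0.32  0.82 -0.    1.52]
shift to go (scaled) [ 0.0029 -0.001  -0.0002] turn [np.float64(0.0)]
```

Emit:
{"name": "send_rows", "arguments": {
  "plan": [0,0,0,0,0,0,0,0,0,0,0,0,0,0,0,0,0,0,0,0,0,0,0,0,0,0,0,0,0,0],
  "hand": 75
}}

```text
time_s: 8.25
tcp_pos: [0.6009, -0.0248, 0.0286]
tool_rot: [-0.0, 0.741, 0.672, -0.0]
force: [-0.7, -0.4, 0.2]
finger_gap: 0.875
```

Emit:
{"name": "send_rows", "arguments": {
  "plan": [0,0,0.04,0,0,0,0,0,0.08,0,0,0,0,0,0.08,0,0,0,0,0,0.08,0,0,0,0,0.09,0.02,0,0,0,0,0.09,0,0,0,0,0,0.09,0,0,0,0,0,0.09,0,0,0,0,0,0.09,0,0,0,0,0,0.09,0,0,0,0]
}}

```text
time_s: 9.25
tcp_pos: [0.6007, 0.2469, 0.1788]
tool_rot: [0.0, 0.741, 0.672, 0.0]
force: [0.5, 0.2, 0.5]
finger_gap: 0.877
```

```bash
python3 - <<'E'
from tr import *
for n in("top","side"):
    c=cam(n);P=cloud(c)
    print(n,"slate",meas(P,(.602,-.025),.06,.012,.03,c["color"].max(2)<110))
    if n=="top":cv2.imwrite("pics/top2.png",cv2.resize(c["color"][80:220,220:420],None,fx=4,fy=4))
E
python3 st.py 567 306 200
```

```text
top slate (array([599.1, -24.1,  84.1,  50.5,  86. ]), 537, array([0.0158, 0.0196, 0.0231]), array([597.5, -24. ]))
side slate (array([597.3, -26. ,  87. ,  51.6,  85.2]), 429, array([0.0157, 0.0188, 0.0212]), array([596.4, -25.3]))
t 9.35 tcp [600.6 250.3 178.7] yaw_y -5.27 tilt [ 7.0e-04  2.2e-03 -1.0e+00] gap 75.2 F [ 0.1  0.1 -0.1] j [ 0.29  0.36 -0.07  1.14  0.    1.96]
shift to go (scaled) [-0.0671  0.1114  0.0426] turn []
```

View pics/top2.png

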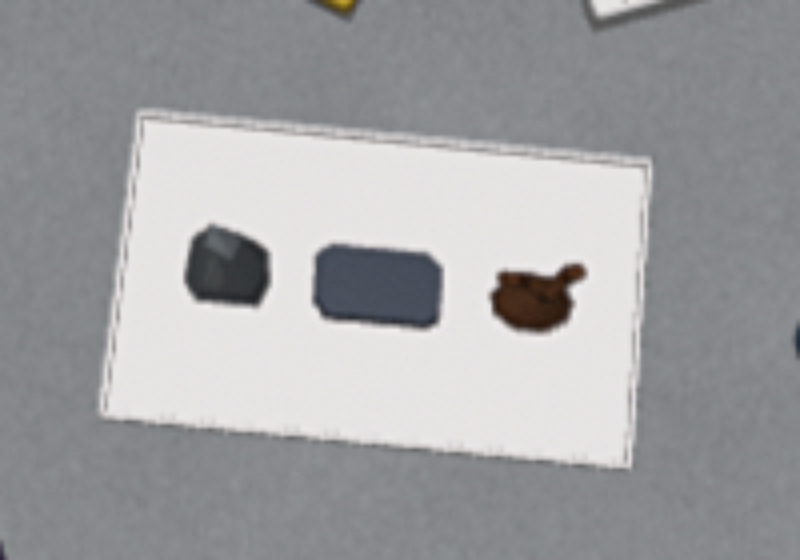

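The slate lies flat between the stone (crop 228,265) and the driftwood (crop 535,295), at crop (378,285) and parallel to the tray. Next is the moss holder.

Emit:
{"name": "send_rows", "arguments": {
  "plan": [-0.034,0.056,0,0,0,0,-0.034,0.055,-0.04,0,0,0,0,0,-0.07,0,0,0,0,0,-0.07,0,0,0,0,0,-0.04,0,0,0,0,0,-0.02,0,0,0,0,0,0,0,0,0,0,0,0,0,0,0],
  "hand": 80
}}

```text
time_s: 10.15
tcp_pos: [0.5679, 0.3006, 0.0598]
tool_rot: [0.0, 0.741, 0.671, 0.001]
force: [1.7, 0.2, -0.6]
finger_gap: 0.939
```

```bash
python3 st.py 567.3 306 29
```

```text
t 10.15 tcp [567.9 300.6  59.8] yaw_y -5.66 tilt [ 1.4e-03  5.0e-04 -1.0e+00] gap 80.2 F [ 1.7  0.2 -0.6] j [ 0.39  0.46 -0.2   0.91 -0.    2.06]
shift to go (scaled) [-0.0012  0.0109 -0.0615] turn []
```

Emit:
{"name": "send_rows", "arguments": {
  "plan": [-0.001,0.011,-0.02,0,0,0,0,0,-0.03,0,0,0,0,0,-0.012,0,0,0,0,0,0,0,0,0,0,0,0,0,0,0]
}}

```text
time_s: 10.65
tcp_pos: [0.5661, 0.306, 0.0273]
tool_rot: [-0.0, 0.741, 0.672, -0.0]
force: [0.0, -0.2, -0.6]
finger_gap: 0.937
```

Emit:
{"name": "send_rows", "arguments": {
  "plan": [0,0,0,0,0,0,0,0,0,0,0,0,0,0,0,0,0,0,0,0,0,0,0,0,0,0,0,0,0,0,0,0,0,0,0,0,0,0,0,0,0,0],
  "hand": 42,
  "grip_force": 25
}}

```text
time_s: 11.35
tcp_pos: [0.5671, 0.3064, 0.0286]
tool_rot: [0.0, 0.741, 0.672, 0.001]
force: [-0.3, 0.1, 6.1]
finger_gap: 0.578
```

```bash
python3 st.py 567.3 306 29
```

```text
t 11.35 tcp [567.1 306.4  28.6] yaw_y -5.63 tilt [ 1.5e-03  5.0e-04 -1.0e+00] gap 49.3 F [-0.3  0.1  6.1] j [ 0.4   0.5  -0.22  0.85 -0.    2.06]
shift to go (scaled) [ 0.0003 -0.0008  0.0008] turn []
```

Emit:
{"name": "send_rows", "arguments": {
  "plan": [0,0,0.04,0,0,0,0,0,0.08,0,0,0,0,0,0.08,0,0,0,0,0,0.06,0,0,0,0.009,-0.05,0,0,0,0,0.009,-0.09,0,0,0,0,0.009,-0.09,0,0,0,0,0.009,-0.09,0,0,0,0,0.009,-0.09,0,0,0,0,0.009,-0.09,0,0,0,0]
}}

```text
time_s: 12.35
tcp_pos: [0.5923, 0.0545, 0.1567]
tool_rot: [-0.001, 0.741, 0.672, -0.001]
force: [0.6, -0.0, -0.3]
finger_gap: 0.585
```

Emit:
{"name": "send_rows", "arguments": {
  "plan": [0.009,-0.09,0,0,0,0,0.002,-0.07,0,0,0,0,0,0,0,0,0,0,0,0,0,0,0,0]
}}

```text
time_s: 12.75
tcp_pos: [0.598, -0.0244, 0.1568]
tool_rot: [-0.001, 0.742, 0.671, -0.0]
force: [-0.1, 0.2, -0.4]
finger_gap: 0.581
```

```bash
python3 st.py 599.5 -25 49.5 -5.6
```

```text
t 12.75 tcp [598.  -24.4 156.8] yaw_y -5.73 tilt [-0.0022  0.001  -1.    ] gap 49.6 F [-0.1  0.2 -0.4] j [-0.15  0.3  -0.21  1.07  0.    1.52]
shift to go (scaled) [ 0.003  -0.0013 -0.2146] turn [np.float64(0.003)]
```

Emit:
{"name": "send_rows", "arguments": {
  "plan": [0.001,0,-0.05,0,0,0,0,0,-0.06,0,0,0,0,0,-0.05,0,0,0,0,0,-0.03,0,0,0,0,0,-0.01,0,0,0,0,0,0,0,0,0,0,0,0,0,0,0]
}}

```text
time_s: 13.45
tcp_pos: [0.6005, -0.0236, 0.0589]
tool_rot: [0.001, 0.741, 0.672, 0.001]
force: [1.2, -0.8, -0.2]
finger_gap: 0.586
```

```bash
python3 st.py 599.5 -25 49 -5.6
```

```text
t 13.45 tcp [600.5 -23.6  58.9] yaw_y -5.59 tilt [ 2.e-03 -2.e-04 -1.e+00] gap 50.0 F [ 1.2 -0.8 -0.2] j [-0.15  0.4  -0.3   0.87  0.    1.52]
shift to go (scaled) [-0.002  -0.0028 -0.0199] turn [np.float64(-0.0)]
```

Emit:
{"name": "send_rows", "arguments": {
  "plan": [-0.001,-0.002,-0.008,0,0,0,0,0,-0.008,0,0,0,0,0,-0.004,0,0,0,0,0,0,0,0,0,0,0,0,0,0,0,0,0,0,0,0,0]
}}

```text
time_s: 14.05
tcp_pos: [0.5992, -0.025, 0.0486]
tool_rot: [0.0, 0.741, 0.672, 0.0]
force: [-2.6, -0.9, 5.5]
finger_gap: 0.577
```

```bash
python3 st.py 599.5 -25 49 -5.6
```

```text
t 14.05 tcp [599.2 -25.   48.6] yaw_y -5.63 tilt [ 6.e-04 -3.e-04 -1.e+00] gap 49.2 F [-2.6 -0.9  5.5] j [-0.15  0.41 -0.31  0.85 -0.    1.52]
shift to go (scaled) [0.0007 0.     0.0008] turn [np.float64(0.001)]
```

Emit:
{"name": "send_rows", "arguments": {
  "plan": [0,0,0,0,0,0,0,0,0,0,0,0,0,0,0,0,0,0,0,0,0,0,0,0],
  "hand": 80
}}

```text
time_s: 14.45
tcp_pos: [0.5988, -0.0248, 0.0475]
tool_rot: [-0.0, 0.741, 0.672, -0.0]
force: [-0.7, 0.2, -0.1]
finger_gap: 0.935
```

Emit:
{"name": "send_rows", "arguments": {
  "plan": [0,0,0.03,0,0,0,0,0,0.08,0,0,0,0,0,0.09,0,0,0,0,0,0.08,0,0,0,-0.05,0.08,0,0,0,0,-0.05,0.08,0,0,0,0,-0.05,0.08,0,0,0,0,-0.05,0.08,0,0,0,0,-0.05,0.08,0,0,0,0,-0.05,0.08,0,0,0,0]
}}

```text
time_s: 15.45
tcp_pos: [0.448, 0.2166, 0.1892]
tool_rot: [0.0, 0.741, 0.671, 0.001]
force: [0.1, 0.9, -0.4]
finger_gap: 0.94
```

```bash
python3 - <<'E'
from tr import *
for n in("top","side"):
    d=np.load(n+"0.npz");P=d["P"]
    k=np.hypot(P[...,0]-.359,P[...,1]-.3485)<.045
    q=P[k&(P[...,2]>.01)]
    best=[]
    for a in np.arange(-90,90,1):  # axis direction: y-profile residual of height
        t=np.radians(a); v=-q[:,0]*np.sin(t)+q[:,1]*np.cos(t)
        p=np.polyfit(v,q[:,2],4); best.append((np.mean(np.abs(q[:,2]-np.polyval(p,v))),a))
    print(n,"axis",sorted(best)[:4])
    h=P[k&(P[...,2]>.04)]; print(" ridge",cv2.minAreaRect((h[:,:2]*1000).astype(np.float32)))
c=cam("top");P=cloud(c)
print("moss",meas(P,(.599,-.025),.05,.035,.07),"slate",meas(P,(.602,-.025),.06,.012,.03,c["color"].max(2)<110))
g=c["color"]; a=cv2.resize(g[80:220,220:420],None,fx=4,fy=4); b=cv2.resize(g[210:270,140:240],None,fx=4,fy=4); b=np.pad(b,((0,0),(0,400),(0,0)))
cv2.imwrite("pics/top3.png",np.vstack([a,b])[:800])
cv2.imwrite("pics/top3.png",cv2.resize(np.vstack([a,b]),(600,600)))
E
python3 st.py 359 348.5 180
```

```text
top axis [(np.float64(0.0020593941420329596), np.int64(-73)), (np.float64(0.002065933484981449), np.int64(-74)), (np.float64(0.002075169686565267), np.int64(-72)), (np.float64(0.0020935562617267344), np.int64(-75))]
 ridge ((359.54766845703125, 349.32269287109375), (38.60631561279297, 52.47951889038086), 18.381855010986328)
side axis [(np.float64(0.0032029342796180728), np.int64(-74)), (np.float64(0.0032083344487226), np.int64(-75)), (np.float64(0.0032227981134735607), np.int64(-73)), (np.float64(0.0032327573691731852), np.int64(-76))]
 ridge ((357.1739501953125, 346.5691833496094), (32.69413757324219, 52.91868209838867), 14.426834106445312)
moss (array([596.7, -23.9,  50.3,  50.6,  27.8]), 185, array([0.0371, 0.058 , 0.0639]), array([597.5, -24.3])) slate (array([598.4, -24.2,  85.9,  49.5,  82.8]), 240, array([0.0155, 0.0197, 0.0231]), array([597.1, -24. ]))
t 15.5 tcp [443.6 221.2 188.9] yaw_y -5.3 tilt [-0.003   0.0051 -1.    ] gap 80.0 F [-3.7  3.4  0.2] j [ 0.33  0.09 -0.39  1.09  0.01  1.99]
shift to go (scaled) [-0.1691  0.2545 -0.0178] turn []
```

View pics/top3.png

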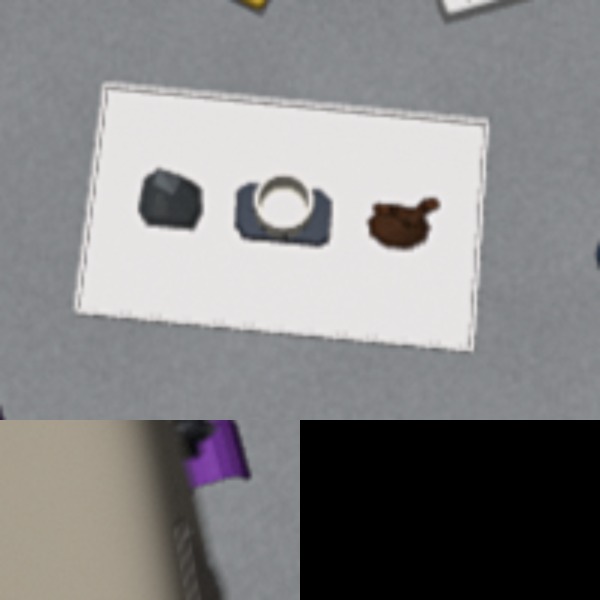

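The moss holder stands on the middle of the slate. Crop: cup at (285,205), slate at (284,213); the offset is the parallax of the taller cup. Next is the tunnel, whose axis lies at −73.5° and width axis at 16.5°.

Emit:
{"name": "send_rows", "arguments": {
  "plan": [-0.045,0.067,0,0,0,0.122,-0.045,0.067,0,0,0,0.122,-0.045,0.067,0,0,0,0.123,-0.045,0.066,0,0,0,0.123,0,0,-0.06,0,0,0,0,0,-0.08,0,0,0,0,0,-0.06,0,0,0,0,0,-0.03,0,0,0,0,0,0,0,0,0,0,0,0,0,0,0],
  "hand": 85
}}

```text
time_s: 16.5
tcp_pos: [0.3595, 0.3489, 0.0737]
tool_rot: [0.0, 0.599, 0.801, 0.0]
force: [0.5, 0.5, 1.5]
finger_gap: 0.996
```

```bash
python3 st.py 359 348.5 23 16.5
```

```text
t 16.5 tcp [359.5 348.9  73.7] yaw_y 16.42 tilt [ 7.e-04  5.e-04 -1.e+00] gap 85.0 F [0.5 0.5 1.5] j [ 0.64  0.23 -0.51  0.83 -0.    1.93]
shift to go (scaled) [-0.001  -0.0008 -0.1014] turn [np.float64(0.002)]
```

Emit:
{"name": "send_rows", "arguments": {
  "plan": [-0.001,-0.001,-0.03,0,0,0,0,0,-0.03,0,0,0,0,0,-0.025,0,0,0,0,0,-0.012,0,0,0,0,0,-0.002,0,0,0,0,0,0,0,0,0,0,0,0,0,0,0]
}}

```text
time_s: 17.2
tcp_pos: [0.359, 0.3485, 0.0239]
tool_rot: [0.0, 0.599, 0.801, 0.001]
force: [-0.4, 0.4, 0.3]
finger_gap: 0.995
```

Emit:
{"name": "send_rows", "arguments": {
  "plan": [0,0,0,0,0,0,0,0,0,0,0,0,0,0,0,0,0,0,0,0,0,0,0,0,0,0,0,0,0,0,0,0,0,0,0,0],
  "hand": 50,
  "grip_force": 22
}}

```text
time_s: 17.8
tcp_pos: [0.359, 0.3485, 0.0239]
tool_rot: [0.0, 0.599, 0.801, 0.001]
force: [0.2, -0.6, 5.5]
finger_gap: 0.676
```

```bash
python3 st.py 359 348.5 23 16.5
python3 - <<'E'
from tr import *
c=cam("side"); cv2.imwrite("pics/side4.png",cv2.resize(c["color"][120:200,170:290],None,fx=5,fy=5))
E
```

```text
t 17.8 tcp [359.  348.5  23.9] yaw_y 16.42 tilt [ 1.e-03  7.e-04 -1.e+00] gap 57.7 F [ 0.2 -0.6  5.5] j [ 0.64  0.3  -0.55  0.72 -0.    1.93]
shift to go (scaled) [ 0.0001 -0.0001 -0.0018] turn [np.float64(0.002)]
```

View pics/side4.png

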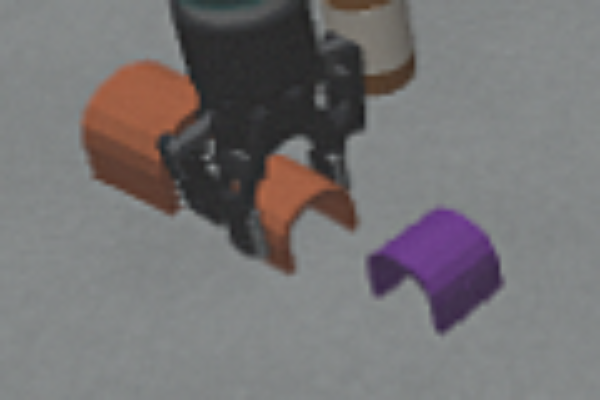

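The side crop shows the smaller terracotta tunnel held across its legs at about (290,200). Its front opening is free, and the big and purple ones are untouched.

Emit:
{"name": "send_rows", "arguments": {
  "plan": [0,0,0.03,0,0,0,0,0,0.06,0,0,0,0,0,0.07,0,0,0,0,0,0.06,0,0,0,0,0,0,0,0,0]
}}

```text
time_s: 18.35
tcp_pos: [0.361, 0.3501, 0.1372]
tool_rot: [0.001, 0.599, 0.801, 0.004]
force: [0.1, 0.8, -0.7]
finger_gap: 0.669
```

Emit:
{"name": "send_rows", "arguments": {
  "plan": [0.0412,-0.0584,0,0,0,0.168,0.0412,-0.0584,0,0,0,0.168,0.0412,-0.0584,0,0,0,0.168,0.0412,-0.0584,0,0,0,0.168,0.0412,-0.0584,0,0,0,0.168,0.0412,-0.0584,0,0,0,0.168,0.0412,-0.0584,0,0,0,0.168,0.0412,-0.0584,0,0,0,0.168,0.0412,-0.0584,0,0,0,0.168,0,0,0,0,0,0]
}}

```text
time_s: 19.35
tcp_pos: [0.5458, 0.0822, 0.132]
tool_rot: [0.0, 0.05, 0.999, -0.001]
force: [-0.3, 0.8, -0.5]
finger_gap: 0.676
```

Emit:
{"name": "send_rows", "arguments": {
  "plan": [0,0,0,0,0,0,0,0,0,0,0,0,0,0,0,0,0,0]
}}

```text
time_s: 19.65
tcp_pos: [0.5425, 0.0863, 0.1326]
tool_rot: [-0.001, 0.048, 0.999, 0.0]
force: [-0.6, 0.2, -1.0]
finger_gap: 0.673
```

```bash
python3 st.py 544.5 85.5 28 84.4
```

```text
t 19.65 tcp [542.5  86.3 132.6] yaw_y 84.52 tilt [-1.7e-03  2.0e-04 -1.0e+00] gap 57.4 F [-0.6  0.2 -1. ] j [ 0.04  0.24 -0.35  0.99  0.    0.14]
shift to go (scaled) [ 0.0039 -0.0015 -0.2093] turn [np.float64(-0.003)]
```

Emit:
{"name": "send_rows", "arguments": {
  "plan": [0,0,-0.04,0,0,0,0,0,-0.05,0,0,0,0,0,-0.05,0,0,0,0,0,-0.03,0,0,0,0,0,-0.015,0,0,0,0,0,-0.008,0,0,0,0,0,0,0,0,0,0,0,0,0,0,0,0,0,0,0,0,0]
}}

```text
time_s: 20.55
tcp_pos: [0.5447, 0.0855, 0.0378]
tool_rot: [0.001, 0.048, 0.999, 0.0]
force: [-0.2, 0.1, -0.7]
finger_gap: 0.671
```

```bash
python3 st.py 544.5 85.5 28 84.4
python3 - <<'E'
from tr import *
c=cam("side"); cv2.imwrite("pics/side5.png",cv2.resize(c["color"][140:280,280:460],None,fx=4,fy=4))
E
```

```text
t 20.55 tcp [544.7  85.5  37.8] yaw_y 84.47 tilt [ 2.e-03  1.e-04 -1.e+00] gap 57.3 F [-0.2  0.1 -0.7] j [ 0.04  0.35 -0.43  0.79 -0.    0.13]
shift to go (scaled) [-0.0005  0.0001 -0.0196] turn [np.float64(-0.002)]
```

View pics/side5.png

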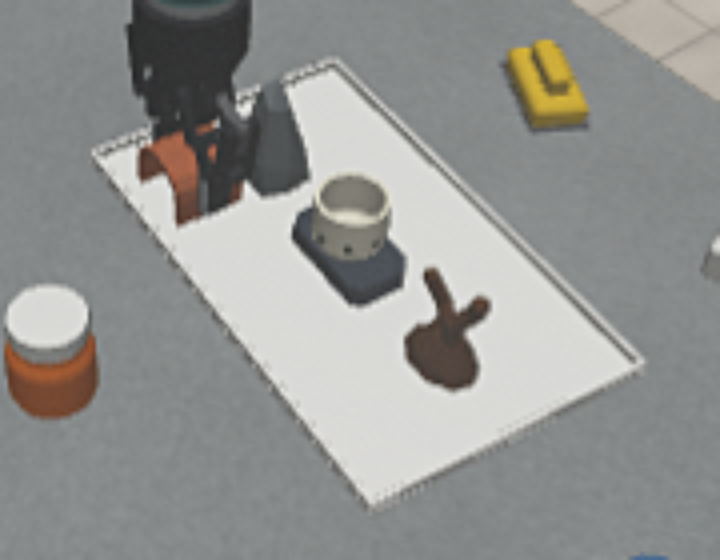

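The tunnel hovers at crop (190,180), in front of the stone at (278,145). The opening faces the tray's front, and the body is clear of the stone. Lowering it.

Emit:
{"name": "send_rows", "arguments": {
  "plan": [0,0,-0.008,0,0,0,0,0,-0.007,0,0,0,0,0,-0.005,0,0,0,0,0,0,0,0,0,0,0,0,0,0,0,0,0,0,0,0,0]
}}

```text
time_s: 21.2
tcp_pos: [0.5438, 0.0853, 0.0279]
tool_rot: [-0.0, 0.048, 0.999, 0.0]
force: [-3.7, -1.1, 8.8]
finger_gap: 0.674
```

Emit:
{"name": "send_rows", "arguments": {
  "plan": [0,0,0,0,0,0,0,0,0,0,0,0,0,0,0,0,0,0,0,0,0,0,0,0],
  "hand": 80
}}

```text
time_s: 21.6
tcp_pos: [0.5437, 0.0853, 0.0265]
tool_rot: [-0.0, 0.048, 0.999, -0.0]
force: [-0.5, -0.8, -0.2]
finger_gap: 0.937
```

Emit:
{"name": "send_rows", "arguments": {
  "plan": [0,0,0.02,0,0,0,0,0,0.06,0,0,0,0,0,0.09,0,0,0,0,0,0.09,0,0,0,0,0,0.04,0,0,0,0,0,0,0,0,0]
}}

```text
time_s: 22.2
tcp_pos: [0.5471, 0.0855, 0.182]
tool_rot: [0.005, 0.048, 0.999, 0.0]
force: [0.1, -0.6, -0.1]
finger_gap: 0.936
```

```bash
python3 st.py 563 -337.3 160
```

```text
t 22.2 tcp [547.1  85.5 182. ] yaw_y 84.47 tilt [ 9.4e-03  4.0e-04 -1.0e+00] gap 79.9 F [ 0.1 -0.6 -0.1] j [ 0.04  0.19 -0.29  1.08 -0.    0.13]
shift to go (scaled) [ 0.0318 -0.8457 -0.044 ] turn []
```

Emit:
{"name": "send_rows", "arguments": {
  "plan": [0.004,-0.07,0,0,0,0,0.004,-0.097,0,0,0,0,0.004,-0.097,0,0,0,0,0.004,-0.097,0,0,0,0,0.004,-0.097,0,0,0,0,0.004,-0.097,0,0,0,0,0.004,-0.097,0,0,0,0,0.004,-0.097,0,0,0,0,0.004,-0.097,0,0,0,0,0,0,0,0,0,0],
  "hand": 76
}}

```text
time_s: 23.2
tcp_pos: [0.5614, -0.3435, 0.1755]
tool_rot: [0.0, 0.051, 0.999, -0.001]
force: [-0.5, 0.8, 0.7]
finger_gap: 0.892
```

Emit:
{"name": "send_rows", "arguments": {
  "plan": [0,0,-0.05,0,0,0,0,0,-0.07,0,0,0,0,0,-0.06,0,0,0,0,0,-0.04,0,0,0,0,0,-0.02,0,0,0,0,0,0,0,0,0,0,0,0,0,0,0]
}}

```text
time_s: 23.9
tcp_pos: [0.5622, -0.3376, 0.0573]
tool_rot: [0.0, 0.048, 0.999, -0.0]
force: [0.6, 0.1, 0.4]
finger_gap: 0.895
```

```bash
python3 st.py 563 -337.3 22.5
python3 - <<'E'
from tr import *
c=cam("top");P=cloud(c)
t=-.098;ux=np.array([np.cos(t),np.sin(t)]);uy=np.array([-ux[1],ux[0]])
r=meas(P,(.544,.085),.045,.015,.06);print("tunnel",r,"tray x,y",(r[0][:2]@ux-602,r[0][:2]@uy-33.9))
print("moss",meas(P,(.599,-.025),.05,.035,.07))
for nm,xy in(("stone",(.605,.077)),("wood",(.588,-.132))):
    k=(np.hypot(P[...,0]-xy[0],P[...,1]-xy[1])<.055)&(c["color"].max(2)<110)&(c["color"].max(2).astype(int)-c["color"].min(2)<75)
    g=P[k][:,:2]*1000;A=g@ux;B=g@uy;print(nm,np.round([A.min(),A.max(),B.min(),B.max()],1))
cv2.imwrite("pics/top6.png",cv2.resize(c["color"][80:220,220:460],None,fx=3.3,fy=3.3))
E
```

```text
t 23.9 tcp [ 562.2 -337.6   57.3] yaw_y 84.48 tilt [ 4.e-04 -3.e-04 -1.e+00] gap 76.4 F [0.6 0.1 0.4] j [-0.64  0.48 -0.17  0.92  0.   -0.54]
shift to go (scaled) [ 0.0017  0.0006 -0.0696] turn []
tunnel (array([535.5,  85.7,  57.9,  66.3,  84.8]), 441, array([0.0294, 0.0438, 0.0493]), array([538.9,  83.5])) tray x,y (np.float64(-77.45457671973372), np.float64(103.78383679911832))
moss (array([596.6, -24.7,  50.2,  50.9,   5.5]), 186, array([0.0383, 0.0577, 0.064 ]), array([597.6, -24.3]))
stone [547.2 616.8 110.1 165.5]
wood [580.  617.3 -97.4 -45. ]
```

View pics/top6.png

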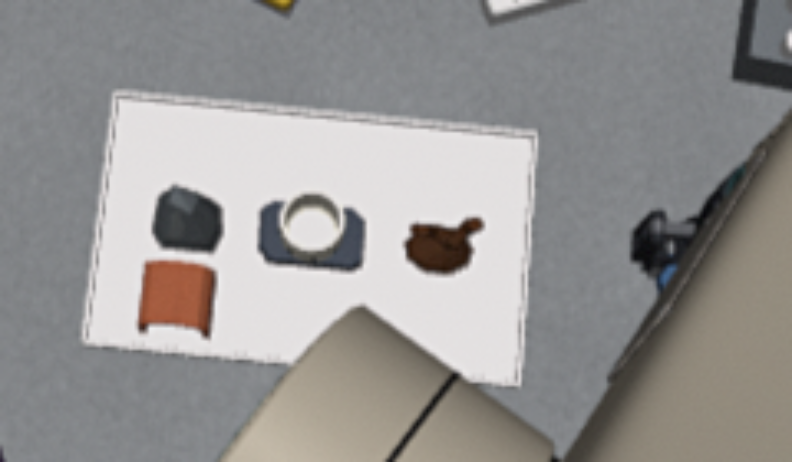

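The tunnel stands upright in front of the stone, at crop (177,297) with the stone at (187,218), and the opening faces the front. I'll measure its gap more precisely after the dish, which I grasp now.

Emit:
{"name": "send_rows", "arguments": {
  "plan": [0.001,0.001,-0.03,0,0,0,0,0,-0.025,0,0,0,0,0,-0.012,0,0,0,0,0,-0.003,0,0,0,0,0,0,0,0,0,0,0,0,0,0,0]
}}

```text
time_s: 24.55
tcp_pos: [0.5625, -0.3373, 0.022]
tool_rot: [0.0, 0.048, 0.999, -0.0]
force: [0.6, -0.0, 0.8]
finger_gap: 0.888
```

Emit:
{"name": "send_rows", "arguments": {
  "plan": [0,0,0,0,0,0,0,0,0,0,0,0,0,0,0,0,0,0,0,0,0,0,0,0,0,0,0,0,0,0,0,0,0,0,0,0],
  "hand": 42,
  "grip_force": 22
}}

```text
time_s: 25.15
tcp_pos: [0.5629, -0.3375, 0.0226]
tool_rot: [0.001, 0.048, 0.999, -0.0]
force: [-0.4, -0.0, 5.8]
finger_gap: 0.591
```

```bash
python3 st.py 563 -337.3 22.5
```

```text
t 25.15 tcp [ 562.9 -337.5   22.6] yaw_y 84.47 tilt [ 1.1e-03 -8.0e-04 -1.0e+00] gap 50.5 F [-0.4 -0.   5.8] j [-0.64  0.52 -0.19  0.85  0.   -0.54]
shift to go (scaled) [ 0.0003  0.0005 -0.0002] turn []
```

Emit:
{"name": "send_rows", "arguments": {
  "plan": [0,0,0.03,0,0,0,0,0,0.07,0,0,0,0,0,0.08,0,0,0,0,0,0.06,0,0,0,0.0386,0.0805,0,0,0,0,0.0386,0.0805,0,0,0,0,0.0386,0.0805,0,0,0,0,0.0386,0.0805,0,0,0,0,0.0386,0.0805,0,0,0,0,0,0,0,0,0,0]
}}

```text
time_s: 26.15
tcp_pos: [0.6603, -0.1307, 0.142]
tool_rot: [0.0, 0.045, 0.999, 0.001]
force: [0.4, -0.2, -0.3]
finger_gap: 0.593
```

Emit:
{"name": "send_rows", "arguments": {
  "plan": [0,0,0,0,0,0,0,0,-0.05,0,0,0,0,0,-0.06,0,0,0,0,0,-0.05,0,0,0,0,0,-0.03,0,0,0,0,0,-0.02,0,0,0,0,0,0,0,0,0,0,0,0,0,0,0,0,0,0,0,0,0]
}}

```text
time_s: 27.05
tcp_pos: [0.6601, -0.1364, 0.0384]
tool_rot: [0.001, 0.048, 0.999, -0.0]
force: [-0.2, -0.2, 0.7]
finger_gap: 0.593
```

```bash
python3 st.py 659.5 -136.3 26.6 84.4
python3 - <<'E'
from tr import *
c=cam("side"); cv2.imwrite("pics/side7.png",cv2.resize(c["color"][140:290,290:460],None,fx=4,fy=4))
E
```

```text
t 27.05 tcp [ 660.1 -136.4   38.4] yaw_y 84.46 tilt [ 2.8e-03 -9.0e-04 -1.0e+00] gap 50.7 F [-0.2 -0.2  0.7] j [-0.3   0.53 -0.14  0.9  -0.   -0.2 ]
shift to go (scaled) [-0.0012  0.0002 -0.0237] turn [np.float64(-0.001)]
```

View pics/side7.png

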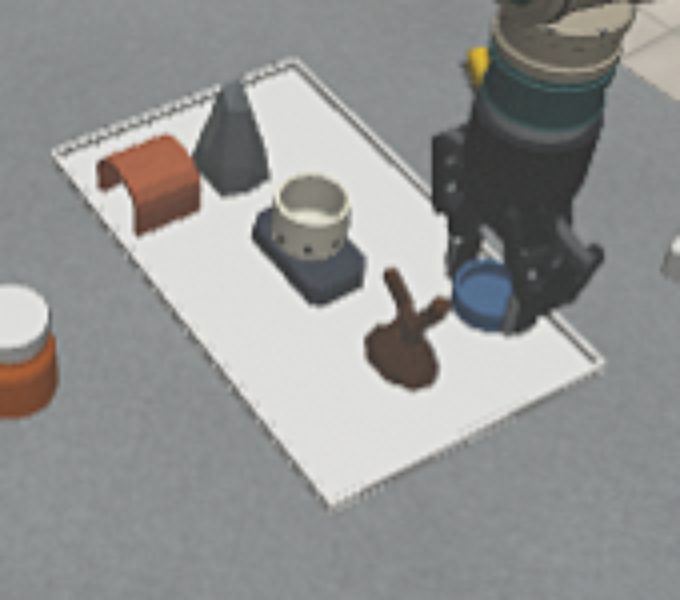

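The dish hovers at crop (487,295), behind the driftwood at (405,340), and everything else is standing. Lowering and releasing.

Emit:
{"name": "send_rows", "arguments": {
  "plan": [-0.001,0,-0.01,0,0,0,0,0,-0.008,0,0,0,0,0,-0.006,0,0,0,0,0,0,0,0,0,0,0,0,0,0,0,0,0,0,0,0,0]
}}

```text
time_s: 27.7
tcp_pos: [0.6584, -0.1358, 0.0266]
tool_rot: [0.0, 0.048, 0.999, -0.0]
force: [-3.8, 1.3, 10.0]
finger_gap: 0.586
```

Emit:
{"name": "send_rows", "arguments": {
  "plan": [0,0,0,0,0,0,0,0,0,0,0,0,0,0,0,0,0,0,0,0,0,0,0,0],
  "hand": 76
}}

```text
time_s: 28.1
tcp_pos: [0.6581, -0.1358, 0.0244]
tool_rot: [-0.0, 0.048, 0.999, 0.0]
force: [-0.4, 0.9, 0.6]
finger_gap: 0.89
```

Emit:
{"name": "send_rows", "arguments": {
  "plan": [0,0,0.02,0,0,0,0,0,0.06,0,0,0,0,0,0.09,0,0,0,0,0,0.09,0,0,0,0,0,0.09,0,0,0,0,-0.09,0,0,0,0,0,-0.09,0,0,0,0,0,-0.09,0,0,0,0,0,-0.09,0,0,0,0,0,-0.09,0,0,0,0]
}}

```text
time_s: 29.1
tcp_pos: [0.6582, -0.3626, 0.2007]
tool_rot: [0.0, 0.048, 0.999, -0.0]
force: [0.3, 0.5, -0.2]
finger_gap: 0.892
```

```bash
python3 st.py
python3 - <<'E'
from tr import *
t=-.098;ux=np.array([np.cos(t),np.sin(t)]);uy=np.array([-ux[1],ux[0]])
for n in("top","side"):
    c=cam(n);P=cloud(c);col=c["color"].astype(int);mx=col.max(2);sp=mx-col.min(2)
    b,g,r=col[...,0],col[...,1],col[...,2]
    def rng(nm,xy,rad,m,lo=-.01,hi=.1):
        k=(np.hypot(P[...,0]-xy[0],P[...,1]-xy[1])<rad)&m&(P[...,2]>lo)&(P[...,2]<hi);q=P[k][:,:2]*1000;A=q@ux-602;B=q@uy-33.9
        print(n,nm,"x",np.round(np.percentile(A,[1,99]),1),"y",np.round(np.percentile(B,[1,99]),1))
    rng("tunnel",(.544,.085),.05,(r-b>50)); rng("tunnel ridge",(.544,.085),.05,(r-b>50),.04,.06)
    rng("stone",(.608,.077),.055,(mx<110)&(sp<25)); rng("stone low",(.608,.077),.055,(mx<110)&(sp<25),0,.02); rng("wood",(.588,-.132),.055,(mx<110)&(r>b)); rng("wood low",(.588,-.132),.055,(mx<110)&(r>b),0,.02)
    rng("dish",(.66,-.136),.045,(b-r>30)); rng("slate",(.6,-.025),.06,(mx<110),.01,.03); rng("moss",(.598,-.025),.045,mx>0,.035,.08)
    for nm,xy in(("jar",(.365,0)),("tub",(.485,-.48)),("bottle",(.465,.45))):
        pass
    cv2.imwrite(f"pics/{n}8.png",cv2.resize(c["color"][80:220,220:420],None,fx=4,fy=4) if n=="top" else c["color"])
E
```

```text
t 29.1 tcp [ 658.2 -362.6  200.7] yaw_y 84.47 tilt [ 7.e-04 -4.e-04 -1.e+00] gap 76.2 F [ 0.3  0.5 -0.2] j [-0.59  0.53  0.23  1.27  0.   -0.49]
top tunnel x [-94.9 -45.2] y [ 77.7 130.7]
top tunnel ridge x [-94.9 -45.3] y [ 81.5 126.9]
top stone x [-23.3  13.4] y [ 77.  128.7]
top stone low x [-23.5  13.4] y [ 76.7 131.9]
top wood x [-20.7  13.2] y [-130.9  -79.6]
top wood low x [-21.3  14.7] y [-131.1  -79.1]
top dish x [43.1 91.3] y [-127.   -80.9]
top slate x [-28.6  20.4] y [-41.4  42.7]
top moss x [-30.5  18.7] y [-24.8  25.1]
side tunnel x [-97.  -45.8] y [ 75.9 122.5]
side tunnel ridge x [-97.1 -45.6] y [ 79.4 123.1]
side stone x [-25.5  12.7] y [ 74.5 117.7]
side stone low x [-25.7  12.8] y [ 73.6 118. ]
side wood x [-23.    7.4] y [-133.8  -83.8]
side wood low x [-23.5   7.9] y [-133.8  -79.7]
side dish x [42.1 92.4] y [-129.7  -80.1]
side slate x [-30.1  17.4] y [-44.9  37.3]
side moss x [-31.8  17.7] y [-26.2  23.5]
```

View pics/top8.png

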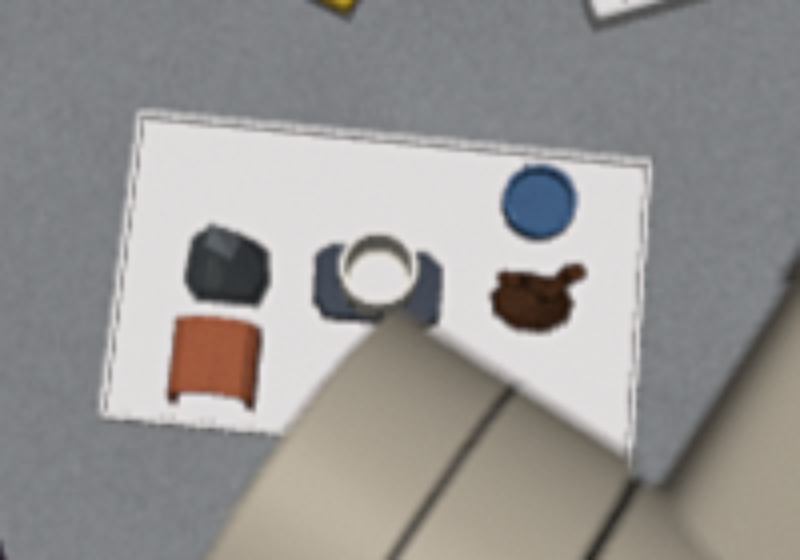

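View pics/side8.png

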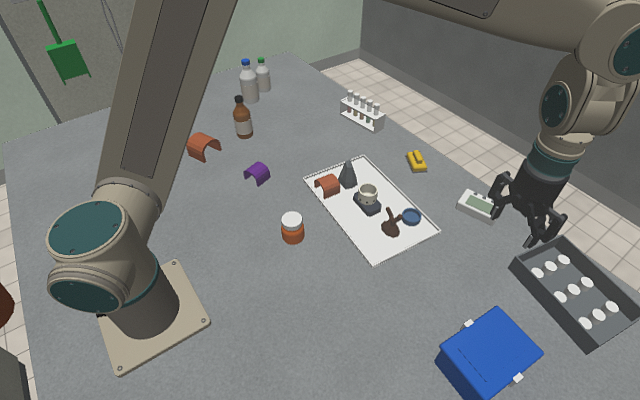

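Both views show everything upright and in place (top crop: dish (540,200), driftwood (535,300), tunnel (215,360), stone (228,265)). The gripper is clear, so I'm handing in.

```bash
python3 -c "
from bench import arm
print(arm.sign_off())"
```

```text
the job is handed in; nothing more can be done
None
```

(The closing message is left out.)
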